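Hang the spare stage ring on the free hook of the carousel

TASK

Put the spare stage ring away on the ring carousel. With the ring still in its cradle, first turn the carousel until the empty hook points at the front mark on the foot; then take the loose ring from its cradle and hang it on that hook, gently pressing it back against the hook's spring keeper and lowering it behind the upturned tip so that it hangs upright and held by the keeper, the hook still facing the mark. Do not push the ring hard against the carousel, do not press hard on the carousel, and leave the other things on the table alone.

Things in the scene. Friction and masses are not known exactly. Their poses are not given: they have to be found in the camera images.
- stand: The carousel's fixed foot: round base 144 mm across, 14 mm tall, and a thin upright post. Origin: on the turning axis, underside of the base; its -x axis is the front. A sleeve on the post carries the head and is clamped anywhere in a span of 40 mm: this height is NOT reported, differs each time and must be felt or seen. The clamp slips above about 40 N pressed down or lifted.
- stand_axis (a point): Point on the turning axis at the work surface. Heights below are from the hook rods' axis, which is 142 to 182 mm above the work surface, depending on the clamp. Hub: 60 mm across, 11 mm below to 11 mm above. Knob on the axis: a black bar 46 mm long, 14 mm thick, from 16 to 38 mm above (flat top at 38), its length along the free hook's direction.
- rotor (a joint): Angle of the turning head (rad, -3.1 to 3.1, positive anticlockwise seen from above). 0 = the free hook points to the front mark. Friction 0.2 N m; stays where left. Five hooks every 72 degrees; four carry rings, one is free. The hung rings' centres are 76.5 mm from the axis; their tops reach 20 mm above the rods.
- front_mark (a point): Middle of the small steel bar (26 x 6 mm) on the base, 54 mm in front of the axis. The free hook: a level rod 9 mm thick going outward from the hub, ending in an upturned tip 9 mm thick and rounded, whose top is 9.5 mm above the rod's axis; the tip's inner face is 80.5 mm, its outer end 89.5 mm from the turning axis.
- keeper (a joint): How far the free hook's spring keeper is pushed in (m, 0 to 0.014). White plate 28 mm wide, 13 mm below to 6 mm above the rod's axis, sliding on the rod; at 0 its outer face is 75.5 mm from the turning axis, 5 mm behind the tip, so an 8 mm ring fits only if it is pushed in. Pushes outward with 1.6 N at 0, 4.4 N at 14 mm, where it stops hard.
- ring_center (a point): Centre of the loose grey ring: 52 mm outside, 8 mm thick, hole 21 mm. Stands on edge in the cradle, centre 30 mm above the work surface. The point's z axis is the ring's axis (level). Grip only its upper 9 mm, so that the fingers stay clear of tip and keeper. Hung: centre 76.5 mm from the turning axis and 6 mm below the rod's axis, held between keeper and tip.
- ring: The loose ring itself, about 45 g; origin at the centre of one flat face, 4 mm from ring_center along the ring's axis. The rings already on the carousel look the same and cannot be taken off.
- cradle: Fixed low plastic block, 30.5 by 70 mm and 18 mm tall, with a pocket 10.5 mm wide, 50 mm long and 15 mm deep in which the loose ring stands. Origin: centre of its underside; its x axis runs along the ring's axis, across the pocket, its y axis along the pocket.
- lens_case: Bystander: objective case, a pale round pot with a screw lid, 36 mm wide, 54 mm tall. Origin: centre of its underside.
- oil_bottle: Bystander: small white bottle with a screw cap, 42 mm wide, 88 mm tall. Origin: centre of its underside.
Mind the look-alikes: they are no part of the job. What is meant by the ring is not purple, and is the smaller of those in its own colour.

How it is judged:
On the way:
1. The empty hook faces the front mark (within 10 degrees) and at rest, the loose ring still in its cradle (value of joint rotor between -0.17 and 0.17 rad and velocity of joint rotor between -0.05 and 0.05 rad/s and distance of ring_center from where it was at the start of the episode below 0.03 m), for 0.2 s.
At the end, for the whole second after the job is handed in: The ring hangs on the free hook between tip and keeper: its centre 72.5 to 80.5 mm from the turning axis on the front side, at hook height, its axis level within 0.2 rad, carried by the carousel and at rest, and the empty hook's direction is within 0.17 rad (10 degrees) of the front mark (value of joint rotor between -0.17 and 0.17 rad and horizontal distance between ring_center and stand_axis between 0.0725 and 0.0805 m and x of ring_center in the frame of stand below -0.07 m and z of ring_center in the frame of stand between 0.131 and 0.184 m and angle between ring_center's own z axis and vertical between 1.3708 and 1.7708 rad and contact force between ring and stand above 0.2 N and linear speed of ring below 0.02 m/s); the robot touches nothing.
It fails at once if The ring is pushed against the carousel with more than 18 N (contact force between ring and stand above 18 N).
It fails at once if The robot's fingers press on the carousel with more than 70 N (contact force between the fingers and stand above 70 N).
It fails at once if A bystander (small bottle or lens case) is moved by more than 30 mm (distance of any of lens_case, oil_bottle from where it was at the start of the episode above 0.03 m).
It also fails if it takes over 72 s, if anything falls off the work surface, if the arm or the gripper's body presses on something with over 40 N, if the wrist force passes 120 N, or if a joint passes its speed limit or range.

ROBOT

A 6-joint arm with a two-finger parallel gripper is mounted at the origin on a cart in front of the work surface, level with it; the furniture and walls round the work are solid. World frame = base frame: x ahead of the robot, y to its left, z up, the work surface at z = 0. Lengths are in m, angles in rad, forces in N, time in s.
With the tool pointing down it reaches from about 0.25 to 0.775 m from the base axis. Payload 4 kg.
Tool frame: the origin (TCP) lies at the very end of the fingers, on their centre line; the grasp point (between the pads) lies 19 mm behind it; z points along the fingers, y is the direction in which the jaws open and shut (so a half turn about z gives the same grasp; the last joint's range is limited). The gripper opens to 94 mm and grips with 3 to 60 N. Pads are 16 mm wide; open, the fingers measure 119 mm over their backs; the gripper's body (75 mm by 177 mm) begins 78 mm behind the grasp point.
Start: joints at [-1.343, 0.087, 1.371, -0, 1.684, -0.103], TCP at [0.179, -0.52, 0.206] pointing down, gripper open.
Joint ranges: [-3.1, 3.1], [-0.76, 2.03], [0.27, 2.55], [-1.08, 4.22], [0.17, 2.65], [-2.57, 2.57]. Speed limits (rad/s): [2.79, 2.79, 3.14, 3.14, 3.14, 3.14].

INTERFACE

Orientations are given as [roll, pitch, yaw] about the fixed x, y, z axes, in that order (R = Rz(yaw) Ry(pitch) Rx(roll)).
In Python, from bench import robot, snapshot, calibration gives the robot as it stands. The module is installed in compiled form; this text tells all that it offers.
- The arm moves only by the tool servo_tool, never from a script. Its argument "series" is text: rows parted by semicolons, each of 5 numbers parted by spaces: the closure, from -1 (fully open) to 1 (shut), then the shift along the tool's x, y, z in cm, then the turn about the tool's z in rad. A call has 1 to 20 rows; each row is the pose to reach, as a shift and turn from the pose commanded when the call began, along the tool's axes at that moment; what a row does not reach only later rows make up. A row lasts 1/12 s, in which the tool goes at most 41.7 mm and 7.16 degrees, less where a joint would pass 70% of its speed; a pose out of reach is approached as far as the arm can. A call with a gripper value outside its range is refused whole. The fingers move at their own pace and stop on an object; the grip force is fixed at half the most. Time passes only in rows, so rows that repeat a pose let the fingers close. It gives the time, the measured TCP pose, the force and the opening at its end, in the units of the state.
- robot.get_obs(): the state, without advancing time (a new reading comes with each control period).
- snapshot(name): name is "side" or "top" or "wrist"; returns (picture, depth): 420x560x3 uint8, red, green, blue; 420x560 float32, m along the optical axis (not along the pixel's ray), 0 where there is no reading.
- calibration(name): a dict with "fx", "fy", "cx", "cy" (pixels), "rvec" (rotation vector, rad) and "tvec" (3), from world to camera coordinates, as OpenCV has them; the wrist camera has in their place "tool_from_camera" (4x4, takes a point from camera to tool coordinates, whose origin is the TCP and whose axes are the flange's). Camera axes: x right, y down, z forward; pixel columns grow to the right and rows downward; lengths in m; the calibration is good to about 2 mm. A picture is of the moment at which its call begins: read the wrist's pose just before it. calibration takes no time and is no camera call.
- robot.close_job(): hands the job in, once; it reports no verdict.
The state is a dict: "time": time; "joint_positions": joint angles; "qvel": joint speeds; "joint_torque": joint torques, N m; "tool_pos": TCP position; "ee_rot": TCP orientation; "wrist_force": force on the tool from outside, world axes, zero at the start; "wrist_torque": the same for the moment, N m; "width": finger opening in m.
Only numpy, scipy, OpenCV 4.12 (cv2) and the standard library are available. Lean on these libraries where they do the work, as an engineer would, in place of code of your own. Each camera call takes 0.05 s, during which the arm holds its last target. There are 200 camera calls.

## Working session

There is one attempt and no reset: what is moved stays moved. The work goes in short steps, Python scripts to look and compute and a tool call to move; the robot and the scene stay as the last step left them, time stands still between calls to the robot, and variables do not carry over. Pictures are saved under pics/ and viewed, about 8 in all and at most 12, crops included, and the job is handed in when it is done.

Besides the shell and the picture viewer there is one more tool, called after ">>>" in YAML: its name, and indented under it one key for each argument. servo_tool: Moves the arm, as the interface text tells. Its arguments: {"type":"object","properties":{"series":{"type":"string"}},"required":["series"]}

```bash
mkdir -p pics; ls
cat > h.py <<'E'
import numpy as np, cv2
from bench import robot, snapshot, calibration
from scipy.spatial.transform import Rotation as R
def T_wc(name, obs=None):
    c=calibration(name)
    K=np.array([[c["fx"],0,c["cx"]],[0,c["fy"],c["cy"]],[0,0,1.]])
    if name=="wrist":
        T=np.eye(4);T[:3,:3]=R.from_euler('xyz',obs["ee_rot"]).as_matrix();T[:3,3]=obs["tool_pos"]
        return K,T@np.array(c["tool_from_camera"])
    T=np.eye(4);Rm=cv2.Rodrigues(np.array(c["rvec"],float))[0]
    T[:3,:3]=Rm.T;T[:3,3]=-Rm.T@np.array(c["tvec"]).ravel();return K,T
def shot(name):
    o=robot.get_obs();p,d=snapshot(name);K,T=T_wc(name,o);return p,d,K,T
def cloud(d,K,T):
    v,u=np.mgrid[:d.shape[0],:d.shape[1]]
    P=np.stack([(u-K[0,2])/K[0,0]*d,(v-K[1,2])/K[1,1]*d,d],-1)
    return P@T[:3,:3].T+T[:3,3]
def ray(uv,K,T,z):
    r=T[:3,:3]@np.linalg.inv(K)@np.array([uv[0],uv[1],1.]);return T[:3,3]+r*(z-T[2,3])/r[2]
def save(n,p): cv2.imwrite("pics/"+n,cv2.cvtColor(p,cv2.COLOR_RGB2BGR))
E
python3 - <<'E'
from h import *
print(robot.get_obs())
for n in("top","side"):
    p,d,K,T=shot(n);save(n+".png",p);np.savez(n,p=p,d=d,K=K,T=T);print(n,T.round(3).tolist(),K[0,0])
E
```

```text
pics
{'time': 0.0, 'joint_positions': array([-1.34309661e+00,  8.79694039e-02,  1.37223820e+00,  1.92275742e-05,
        1.68363082e+00, -1.03081278e-01]), 'qvel': array([ 0.00049338, -0.00171969, -0.00035332, -0.00199666,  0.0005204 ,
       -0.00049626]), 'joint_torque': array([-2.35083762e-04, -3.40183675e+01, -3.02428687e+01,  7.17665185e-02,
        3.31965520e-02, -1.86435614e-04]), 'tool_pos': array([ 0.17851556, -0.51963547,  0.20430448]), 'ee_rot': array([-3.13936077e+00, -2.50096138e-04,  3.30782857e-01]), 'wrist_force': array([ 1.15941942, -0.50597001,  0.17502528]), 'wrist_torque': array([-0.02497447, -0.02533081, -0.00979431]), 'width': 0.09384727007330153}
top [[0.021, -0.982, 0.188, 0.327], [-1.0, -0.016, 0.026, -0.037], [-0.022, -0.188, -0.982, 0.995], [0.0, 0.0, 0.0, 1.0]] 409.4219157270204
side [[0.947, -0.147, 0.287, 0.16], [-0.322, -0.387, 0.864, -1.062], [-0.016, -0.91, -0.414, 0.613], [0.0, 0.0, 0.0, 1.0]] 416.66626167551533
```

View pics/top.png

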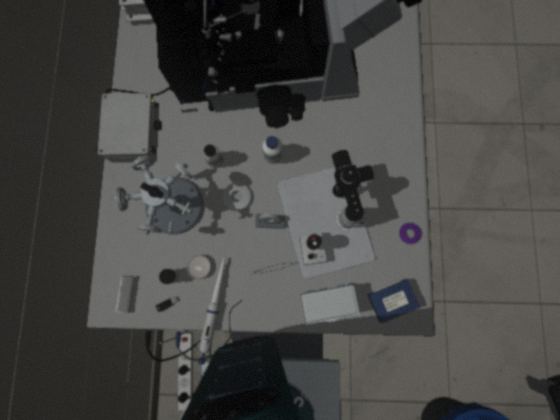

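View pics/side.png

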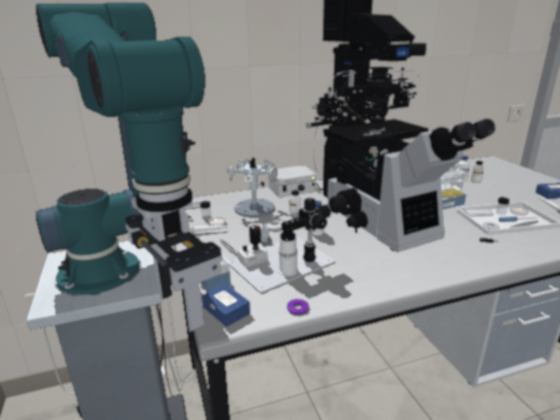

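The top view shows the carousel at about (165,200), a grey ring-like thing at (240,195), a block (the cradle) at (271,220), a purple ring at (410,233), the white bottle at (272,147) and a pot at (200,266). I'll enlarge the crop and get rough positions from depth.

Run:
```python
from h import *
z=np.load("top.npz");p,d,K,T=z['p'],z['d'],z['K'],z['T']
c=p[130:290,95:305];c=cv2.resize(c,None,fx=3.8,fy=3.7,interpolation=cv2.INTER_CUBIC)
c=np.clip(c.astype(float)*1.6,0,255).astype(np.uint8)
save("topcrop.png",c)
P=cloud(d,K,T)
for n,(u,v) in dict(cr=(271,220),gring=(240,195),knob=(153,192),base=(190,205),bottle=(272,147),pot=(200,266)).items():
    print(n,P[v,u].round(3))
for v in range(208,232,2): print(v,(P[v,252:292:3,2]*1000).round(0).astype(int))
```

```text
cr [0.472 0.006 0.018]
gring [0.536 0.085 0.001]
knob [0.501 0.242 0.181]
base [0.484 0.176 0.134]
bottle [0.628 0.004 0.102]
pot [0.359 0.172 0.016]
208 [ 1 -1  0  0 -1 -1 -1 -5  0  0 -1  5  9  6]
210 [ 0 -2 -4 -6 -4  0 -3  3 -3  1 -1  7  5  3]
212 [  1 995   1  -1  -1   1  -4  -3  -2   0   0   6   5   3]
214 [-2  2 -2  0 47 54 51 -1 -3  2 -2  5  5  2]
216 [-5  0 20 42 52 50 55 50 44 18 16  2  6  6]
218 [ 1 -1 16 41 42 45 45 47 50 42 17  0  4  5]
220 [-5 -2 16 26 31 17 17 19 35 34 14 -1  9  8]
222 [-1 17 15  6 14 13 15 18 18 19 18 -2  3  4]
224 [-1 17 16 18 18 18 16 17 19 17 18 -2  4  5]
226 [ 1 15 14 17 16 16 18 18 18 19 15 -2  0  3]
228 [ 2 -1 -3 -2 -3 -1  0  0  3  5 11 -3 -2  8]
230 [-4 -2  0 -2 -2 -5 -1  2  1 -1 -1 -4  1  5]
```

View pics/topcrop.png

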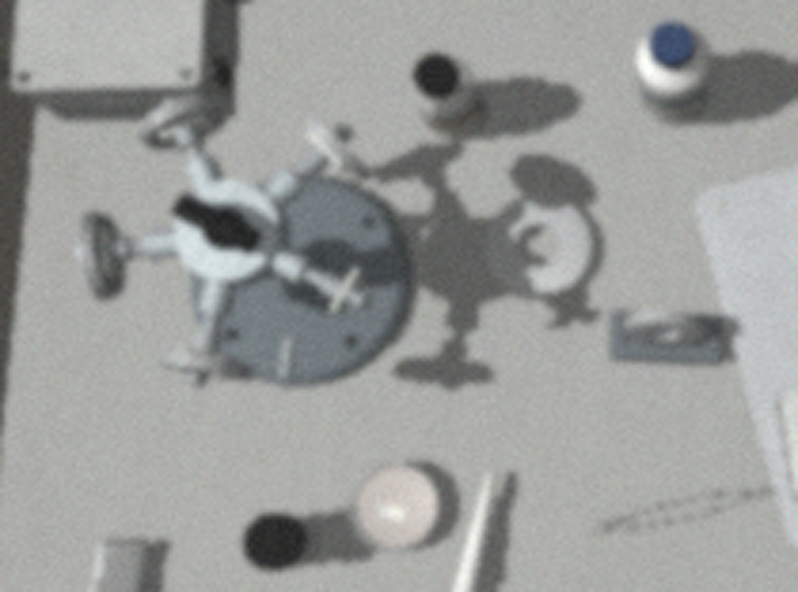

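Candidates for the ring:
- Grey ring standing in the cradle, px (271,217).
- Grey ring lying flat on the table, px (240,195), apparently larger.
- Purple ring, px (410,233).
- Rings already on the carousel.

The ring in the cradle fits the description (grey, smaller, standing on edge, top at about 52 mm). The free hook is the one with the white keeper, at crop (345,290), and the knob lines up with it. Next I measure.

Run:
```python
from h import *
for n in ("top","side"):
    z=np.load(n+".npz");p,d,K,T=z['p'],z['d'],z['K'],z['T'];P=cloud(d,K,T)
    ok=d>0
    # region of carousel
    reg=ok&(abs(P[...,0]-.485)<.15)&(abs(P[...,1]-.21)<.15)&(P[...,2]<.25)&(P[...,2]>-.01)
    g=p.astype(int).mean(-1)
    h=np.histogram(P[reg][:,2],np.arange(0,.26,.004));print(n,dict(zip((h[1][:-1]*1000).round().astype(int).tolist(),h[0].tolist())))
    kn=reg&(P[...,2]>.12)&(g<60)
    q=P[kn];print("knob dark",len(q),np.median(q,0).round(4),np.percentile(q[:,2],[10,50,90]).round(3))
    b=reg&(abs(P[...,2]-.014)<.006)
    q=P[b];print("base",len(q),q.min(0).round(3),q.max(0).round(3))
z=np.load("top.npz");p,d,K,T=z['p'],z['d'],z['K'],z['T'];P=cloud(d,K,T)
# flat ring
m=((abs(P[...,0]-.536)<.05)&(abs(P[...,1]-.07)<.05))
print("mark ray",ray((170.5,226),K,T,.014).round(4))
g=cv2.GaussianBlur(p.astype(np.float32).mean(-1),(0,0),.7)
m=np.zeros(g.shape,np.uint8);m[178:210,222:258]=(g[178:210,222:258]>130)
k=np.argwhere(m);print("flat ring px ext",k.min(0),k.max(0), ray(k.min(0)[::-1],K,T,.008).round(3),ray(k.max(0)[::-1],K,T,.008).round(3))
```

```text
top {0: 2227, 4: 280, 8: 1370, 12: 1001, 16: 143, 20: 29, 24: 20, 28: 17, 32: 18, 36: 24, 40: 19, 44: 27, 48: 48, 52: 73, 56: 29, 60: 47, 64: 65, 68: 40, 72: 109, 76: 118, 80: 16, 84: 82, 88: 11, 92: 0, 96: 0, 100: 0, 104: 0, 108: 0, 112: 2, 116: 12, 120: 11, 124: 12, 128: 19, 132: 32, 136: 50, 140: 75, 144: 196, 148: 513, 152: 529, 156: 249, 160: 168, 164: 52, 168: 6, 172: 6, 176: 22, 180: 118, 184: 11, 188: 0, 192: 0, 196: 0, 200: 0, 204: 0, 208: 0, 212: 0, 216: 0, 220: 0, 224: 0, 228: 0, 232: 0, 236: 0, 240: 0, 244: 0, 248: 0, 252: 0}
knob dark 384 [0.506  0.2523 0.1546] [0.137 0.155 0.183]
base 2514 [0.335 0.062 0.008] [0.634 0.357 0.02 ]
side {0: 1466, 4: 140, 8: 210, 12: 473, 16: 183, 20: 43, 24: 25, 28: 34, 32: 29, 36: 34, 40: 28, 44: 35, 48: 31, 52: 42, 56: 29, 60: 23, 64: 26, 68: 33, 72: 16, 76: 24, 80: 21, 84: 19, 88: 29, 92: 19, 96: 14, 100: 13, 104: 6, 108: 9, 112: 4, 116: 11, 120: 11, 124: 18, 128: 27, 132: 22, 136: 53, 140: 45, 144: 87, 148: 103, 152: 141, 156: 98, 160: 41, 164: 30, 168: 6, 172: 8, 176: 7, 180: 6, 184: 18, 188: 0, 192: 0, 196: 0, 200: 0, 204: 0, 208: 0, 212: 0, 216: 0, 220: 0, 224: 0, 228: 0, 232: 0, 236: 0, 240: 0, 244: 0, 248: 0, 252: 0}
knob dark 24 [0.5042 0.2297 0.1748] [0.166 0.175 0.185]
base 866 [0.335 0.06  0.008] [0.634 0.359 0.02 ]
mark ray [0.4536 0.2501 0.014 ]Traceback (most recent call last):
  File "<stdin>", line 19, in <module>
    return umr_minimum(a, axis, None, out, keepdims, initial, where)
ValueError: zero-size array to reduction operation minimum which has no identity
```

>>> servo_tool:
  series: "-1 0 0 -14 0;-1 0 0 -14 0;-1 0 0 -14 0;-1 44.4 -46.1 -14 0;-1 44.4 -46.1 -14 0;-1 44.4 -46.1 -14 0;-1 44.4 -46.1 -14 0;-1 44.4 -46.1 -14 0;-1 44.4 -46.1 -14 0;-1 44.4 -46.1 -14 0;-1 44.4 -46.1 -14 0;-1 44.4 -46.1 -14 0;-1 44.4 -46.1 -14 0;-1 44.4 -46.1 -14 0;-1 44.4 -46.1 -14 0;-1 44.4 -46.1 -14 0;-1 44.4 -46.1 -14 0;-1 44.4 -46.1 -14 0;-1 44.4 -46.1 -14 0;-1 44.4 -46.1 -14 0"

```text
time: 1.77
tool_pos: [0.4494, 0.0632, 0.3441]
ee_rot: [-3.14, 0.002, 0.337]
wrist_force: [-0.9, 0.2, 0.8]
width: 0.0938
```

Run:
```python
from h import *
o=robot.get_obs();print(o['time'],o['tool_pos'],o['ee_rot'],o['joint_positions'])
p,d,K,T=shot("wrist");np.savez("w1",p=p,d=d,K=K,T=T);print(T.round(3),K)
save("w1.png",np.clip(p*1.4,0,255).astype(np.uint8))
```

```text
1.7667 [0.44942355 0.06315069 0.34407754] [-3.14002311e+00  2.12765065e-03  3.36758022e-01] [ 1.39279232e-02 -1.10714204e-01  1.29354685e+00  8.79679428e-04
  1.96127555e+00  1.24830171e+00]
[[ 0.331 -0.912 -0.244  0.519]
 [-0.944 -0.32  -0.085  0.088]
 [-0.001  0.259 -0.966  0.525]
 [ 0.     0.     0.     1.   ]] [[346.35027105   0.         281.9130022 ]
 [  0.         346.35027105 205.089239  ]
 [  0.           0.           1.        ]]
```

View pics/w1.png

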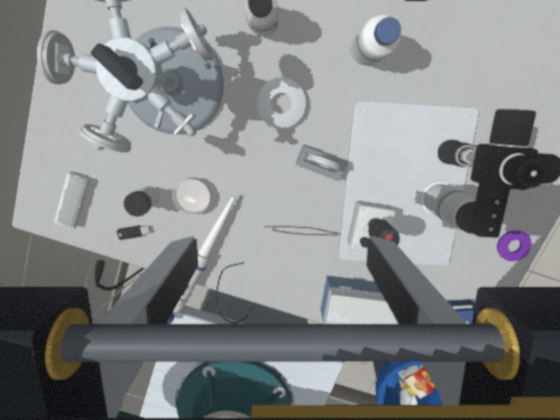

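The wrist view shows the cradle with its ring at (322,160). The flat grey ring at (282,102) is clearly bigger and lies on the table, so it's the decoy. The purple ring is at (515,245), the carousel at (150,75), the free hook with white keeper at (183,123), and the knob at (118,68). I'll move closer over the carousel.

>>> servo_tool:
  series: "-1 7 -14.2 0 0.12;-1 7 -14.2 0 0.24;-1 7 -14.2 0 0.337;-1 7 -14.2 0 0.337;-1 7 -14.2 0 0.337;-1 7 -14.2 0 0.337;-1 7 -14.2 0 0.337"

```text
time: 2.4
tool_pos: [0.4689, 0.2157, 0.3453]
ee_rot: [3.14, 0.001, -0.007]
wrist_force: [0.5, 0.1, -0.6]
width: 0.0944
```

Run:
```python
from h import *
o=robot.get_obs();print(o['time'],o['tool_pos'],o['ee_rot'],abs(o['qvel']).max())
p,d,K,T=shot("wrist");np.savez("w2",p=p,d=d,K=K,T=T)
save("w2.png",np.clip(cv2.resize(p,(800,600),interpolation=cv2.INTER_CUBIC)*1.4,0,255).astype(np.uint8))
```

```text
2.4 [0.46890557 0.21568677 0.3452791 ] [ 3.14020097e+00  5.07165255e-04 -7.04267077e-03] 0.026233312749927348
```

View pics/w2.png

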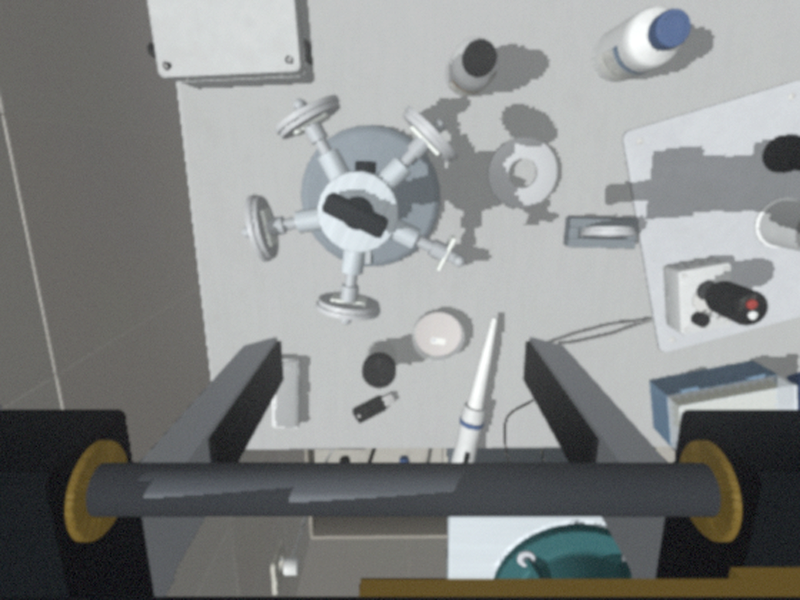

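The picture shows the base circle at about (371,195), knob centre (356,214), keeper (448,253), front mark (368,257), cradle and ring (605,231), and the lens case pot (438,333). I'll fit these geometrically and triangulate.

```bash
cat >> h.py <<'E'
def comp(mask,seed):
    n,l,s,c=cv2.connectedComponentsWithStats(mask.astype(np.uint8))
    L=[i for i in range(1,n) if s[i,4]>8];i=min(L,key=lambda i:np.hypot(*(c[i]-seed)));return l==i,c[i],s[i]
def triang(obs):
    A=np.zeros((3,3));b=np.zeros(3)
    for uv,K,T in obs:
        r=T[:3,:3]@np.linalg.inv(K)@np.array([uv[0],uv[1],1.]);r/=np.linalg.norm(r);M=np.eye(3)-np.outer(r,r);A+=M;b+=M@T[:3,3]
    X=np.linalg.solve(A,b);res=[]
    for uv,K,T in obs:
        q=K@(T[:3,:3].T@(X-T[:3,3]));res.append((q[:2]/q[2]-uv).round(1).tolist())
    return X,res
E
python3 - <<'E'
from h import *
from scipy.optimize import least_squares
W={n:np.load(n+".npz") for n in("w1","w2","top")}
seedk=dict(w1=(118,68),w2=(249,150),top=(153,192))
ob=[]
for n,z in W.items():
    p,K,T=z['p'].astype(int),z['K'],z['T'];g=p.mean(-1)
    m,c,s=comp(g<45,seedk[n]);r=cv2.minAreaRect(np.argwhere(m)[:,::-1].astype(np.float32));print(n,"knob",c.round(1),s,[np.round(q,1) for q in r])
    ob.append((np.array(r[0]),K,T))
print("knob w1w2",triang(ob[:2]),"all",triang(ob))
z=W["w2"];p,K,T,d=z['p'].astype(int),z['K'],z['T'],z['d'];P=cloud(d,K,T)
q=P[130:170,230:272];g=p.mean(-1)
dk=(g[130:170,230:272]<45)
print("knob depth z",np.percentile(q[dk][:,2],[10,50,90]).round(4))
Pz=P[...,2];hub=(np.hypot(P[...,0]-.505,P[...,1]-.24)<.032)&(Pz>.13)&(g>110)
print("hub z",np.percentile(P[hub][:,2],[10,50,90]).round(4))
# base outline: right-hand side edge of blue mask
m=((p[...,2]-p[...,0])>8)
print("base colors",p[150,300],p[120,300],p[160,320])
bm=(abs(Pz-.014)<.008)&((p[...,2]-p[...,0])>6);bm[:, :205]=0;bm[:85]=0;bm[195:]=0;bm[:,312:]=0
cs,_=cv2.findContours(bm.astype(np.uint8),cv2.RETR_EXTERNAL,cv2.CHAIN_APPROX_NONE)
pts=np.vstack([c[:,0] for c in cs if len(c)>20]);X=np.array([ray(a,K,T,.014)[:2] for a in pts])
f=least_squares(lambda v:np.hypot(*(X-v).T)-.072,[.5,.22],loss='soft_l1',f_scale=.0015);rr=f.fun
print("base",f.x.round(4),"inl",(abs(np.hypot(*(X-f.x).T)-.072)<.002).sum(),len(X))
for n,uv in dict(mark=(368*.7,257*.7)).items(): print(n,ray(uv,K,T,.014).round(4))
v0,v1,u0,u1=150,195,240,275
c=cv2.resize(z['p'][90:200,190:340],(800,587),interpolation=cv2.INTER_CUBIC);save("w2c.png",np.clip(c*1.3,0,255).astype(np.uint8))
E
```

```text
w1 knob [117.2  58.1] [114  56   7   5  13] [array([116.9,  58.3]), array([7.1, 3. ]), np.float64(21.8)]
w2 knob [241.9 324. ] [238 320  10   9  46] [array([242.5, 324. ]), array([8., 9.]), np.float64(90.0)]
top knob [152.7 190.3] [142 184  21  13 143] [array([151.9, 190.5]), array([21.8,  9.2]), np.float64(14.0)]
knob w1w2 (array([0.49729844, 0.18980235, 0.40987307]), [[-165.7, 11.4], [113.4, -80.5]]) all (array([0.478636  , 0.19294799, 0.37407857]), [[-99.5, 63.2], [89.0, -71.0], [-8.7, -10.2]])
knob depth z [0.1654 0.1735 0.1817]
hub z [0.155  0.1582 0.1594]
base colors [104 111 115] [73 79 83] [135 137 137]
base [0.5049 0.2508] inl 105 508
mark [0.4458 0.2523 0.014 ]
```

View pics/w2c.png

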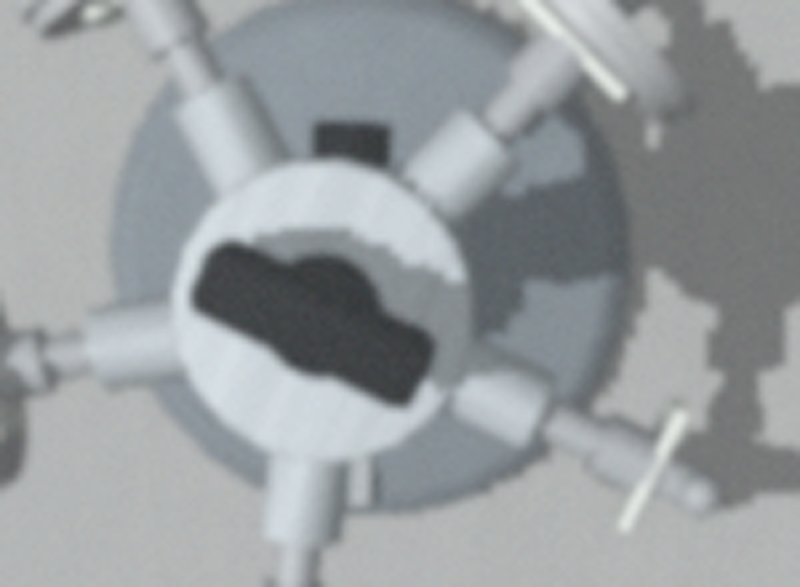

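The crop shows the knob bar from (207,270) to (418,377), the hub circle centred at about (322,312), the keeper at (655,470), the hook tip at (703,497), and the mark at (360,483), partly hidden by an arm. I'll compute world points.

Run:
```python
from h import *
from scipy.optimize import least_squares
z=np.load("w2.npz");p,K,T,d=z['p'].astype(np.uint8),z['K'],z['T'],z['d']
g=p.astype(int).mean(-1)
px=lambda a:(190+a[0]/5.333-.4,90+a[1]/5.333-.4)
zr=.1455
for zr in(.143,.147):
    print(zr,"knob",[ray(px(a),K,T,zr+.038).round(4)[:2].tolist() for a in((207,270),(418,377),(313,323))],"hubc",ray(px((322,312)),K,T,zr+.011).round(4)[:2],"tip",ray(px((703,497)),K,T,zr+.007).round(4)[:2],"keeper",ray(px((655,470)),K,T,zr+.0).round(4)[:2])
for a in((360,483),(360,508),(370,250),(112,250),(628,250),(370,510)): print(a,ray(px(a),K,T,.014).round(4)[:2])
# hub edge fit
n,K2=None,None
for nm,sd in(("w2",(249,150)),("w1",(118,68))):
    z=np.load(nm+".npz");q,K,T=z['p'],z['K'],z['T'];g=q.astype(int).mean(-1)
    for th in (60,70,80):
        m,c,s=comp(g[sd[1]-18:sd[1]+19,sd[0]-20:sd[0]+21]<th,(20,18))
        r=cv2.minAreaRect(np.argwhere(m)[:,::-1].astype(np.float32));print(nm,th,(np.array(r[0])+[sd[0]-20,sd[1]-18]).round(2),np.round(r[1],1),round(r[2],1),m.sum())
# ring in cradle, w2
z=np.load("w2.npz");P=cloud(z['d'],z['K'],z['T']);g=z['p'].astype(int).mean(-1)
reg=(slice(140,182),slice(385,460))
rz=P[reg];m=(rz[...,2]>.03)&(rz[...,2]<.07)&(g[reg]>0)
q=rz[m];print(len(q),"ring hi pts",q.min(0).round(4),q.max(0).round(4),q.mean(0).round(4))
m=(rz[...,2]>.01)&(rz[...,2]<.07);q=rz[m];rr=cv2.minAreaRect(q[:,:2].astype(np.float32)*1000);print("cradle",np.round(rr[0],1),np.round(rr[1],1),rr[2])
c=cv2.resize(z['p'][reg],(800,448),interpolation=cv2.INTER_CUBIC);save("w2r.png",np.clip(c*1.2,0,255).astype(np.uint8))
```

```text
0.143 knob [[0.5171, 0.2682], [0.4971, 0.2297], [0.5073, 0.249]] hubc [0.5067 0.2497] tip [0.4678 0.1723] keeper [0.4722 0.1817]
0.147 knob [[0.5174, 0.2676], [0.4977, 0.2296], [0.5077, 0.2486]] hubc [0.5071 0.2494] tip [0.4686 0.1728] keeper [0.473  0.1821]
(360, 483) [0.4454 0.2531]
(360, 508) [0.4382 0.2533]
(370, 250) [0.5098 0.2487]
(112, 250) [0.5103 0.319 ]
(628, 250) [0.5094 0.1784]
(370, 510) [0.4377 0.2505]
w2 60 [249.7 148.1] [44.3 20.1] 26.6 659
w2 70 [249.5 148. ] [44.7 21. ] 26.6 703
w2 80 [249.57 148.04] [45.6 21.8] 31.0 734
w1 60 [120.75  65.25] [53.7 21.9] 45.0 856
w1 70 [120.49  65.26] [53.8 23.3] 42.3 895
w1 80 [120.75  65.25] [53.7 23.3] 45.0 915
230 ring hi pts [ 0.4701 -0.0109  0.031 ] [0.4807 0.037  0.0585] [0.4763 0.0169 0.0495]
cradle [4.706e+02 2.000e-01] [37.5 94.8] 4.689107894897461
```

View pics/w2r.png

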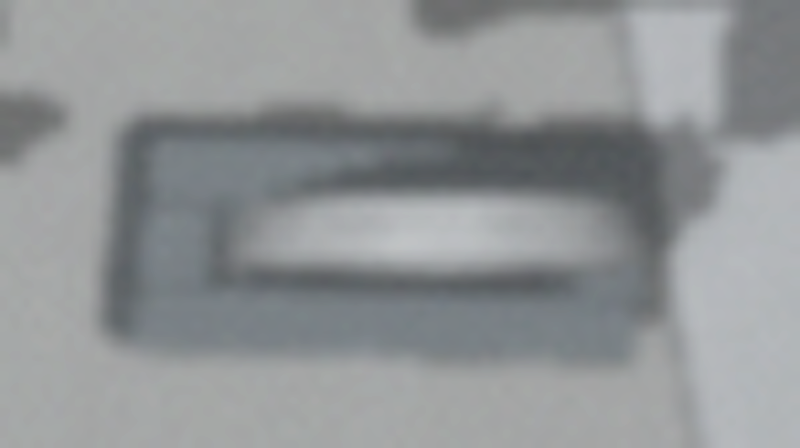

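The mark, knob and hook positions agree: axis ≈ (0.507, 0.249), hook 63° off -x, mark about 3.6° to the other side. That means about 66° clockwise. The cradle crop confirms the grey ring standing in its pocket, centred at about (430,230). Now I position over the knob.

>>> servo_tool:
  series: "0.36 3.78 -3.36 0 -0.12;0.36 3.78 -3.36 0 -0.24;0.36 3.78 -3.36 0 -0.36;0.36 3.78 -3.36 -0 -0.48;0.36 3.78 -3.36 0 -0.6;0.36 3.78 -3.36 2 -0.72;0.36 3.78 -3.36 5 -0.84;0.36 3.78 -3.36 8 -0.96;0.36 3.78 -3.36 11 -1.1;0.36 3.78 -3.36 13.5 -1.1;0.36 3.78 -3.36 13.5 -1.1;0.36 3.78 -3.36 13.5 -1.1"

```text
time: 3.45
tool_pos: [0.5065, 0.2482, 0.2097]
ee_rot: [-3.14, 0.002, 1.09]
wrist_force: [-0.7, 0.2, -0.1]
width: 0.03
```

Run:
```python
from h import *
o=robot.get_obs();print(o['time'],o['tool_pos'],o['ee_rot'],o['width'],o['wrist_force'],o['joint_positions'])
p,d,K,T=shot("wrist");np.savez("w3",p=p,d=d,K=K,T=T)
save("w3.png",np.clip(cv2.resize(p,(800,600),interpolation=cv2.INTER_CUBIC)*1.4,0,255).astype(np.uint8))
```

```text
3.45 [0.50650529 0.24819989 0.20970436] [-3.14007941e+00  2.49153908e-03  1.09035320e+00] 0.030026996695565012 [-0.68277245  0.1808787  -0.14307874] [ 3.55462426e-01  1.20113411e-01  1.32651927e+00 -5.52354838e-04
  1.69782308e+00  8.35838246e-01]
```

View pics/w3.png

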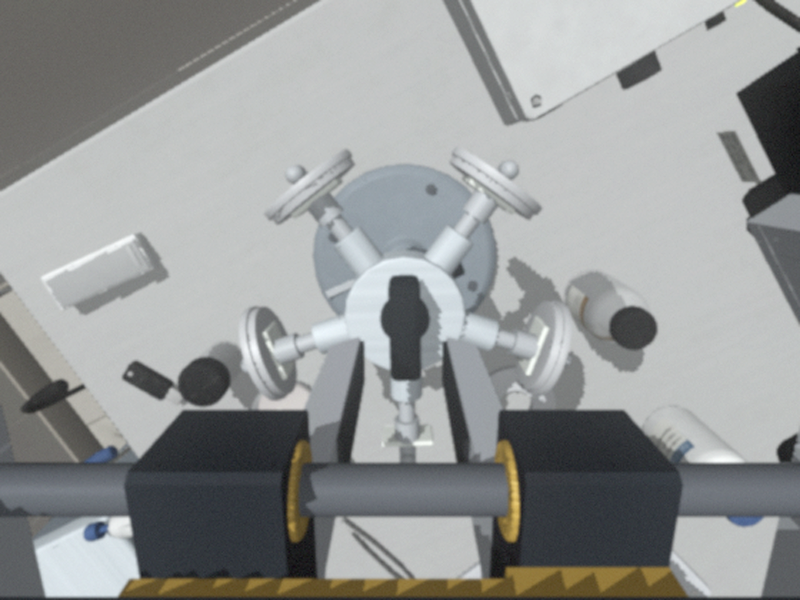

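The fingers at (360–445,345) are centred on the knob (404,328). The mark is now visible at about (351,290); I'll use it for the turn angle.

Run:
```python
from h import *
z=np.load("w3.npz");p,K,T=z['p'],z['K'],z['T']
s=.7
for a in((330,300),(351,290),(368,282)): print(a,ray((a[0]*s,a[1]*s),K,T,.014).round(4)[:2])
for a in((403,307),): print("hub",ray((a[0]*s,a[1]*s),K,T,.156).round(4)[:2])
for zz in(.181,.185): print("knobends",[ray((a[0]*s,a[1]*s),K,T,zz).round(4)[:2].tolist() for a in((404,278),(404,380))])
g=p.astype(int).mean(-1);m,c,st=comp(g[185:225,215:262]>165,(28,17));
w=np.argwhere(m)[:,::-1]+[215,185];print(len(w),w.min(0),w.max(0))
P=cloud(z['d'],K,T);h=(np.hypot(P[...,0]-.507,P[...,1]-.249)<.028)&(P[...,2]>.145)
q=P[h];hh=np.histogram(q[:,2],np.arange(.145,.195,.002));print(dict(zip((hh[1][:-1]*1000).round().astype(int).tolist(),hh[0].tolist())))
```

```text
(330, 300) [0.4398 0.2473]
(351, 290) [0.4585 0.2468]
(368, 282) [0.4734 0.2463]
hub [0.508  0.2532]
knobends [[0.5179, 0.2713], [0.4957, 0.2285]]
knobends [[0.5184, 0.2721], [0.4966, 0.2302]]
33 [246 201] [261 206]
{145: 0, 147: 0, 149: 0, 151: 0, 153: 0, 155: 38, 157: 2401, 159: 545, 161: 64, 163: 165, 165: 4, 167: 17, 169: 9, 171: 16, 173: 15, 175: 13, 177: 18, 179: 16, 181: 67, 183: 656, 185: 759, 187: 2, 189: 0, 191: 0, 193: 0}
```

Rod height comes to 0.147 from both the hub top (0.158) and the knob top (0.185). The front is within about 2° of -x. I'll descend, close on the knob and turn about 1.11 rad clockwise.

>>> servo_tool:
  series: "0.36 0 0 2 0;0.36 0 0 4 0;0.36 0 0 4 0;0.6 0 0 4 0;0.69 0 0 4 0;0.69 0 0 4 0"

```text
time: 4.0
tool_pos: [0.5082, 0.2507, 0.1733]
ee_rot: [3.138, -0.003, 1.093]
wrist_force: [-0.4, -0.3, -0.5]
width: 0.0156
```

>>> servo_tool:
  series: "0.69 0 0 0 0.1;0.69 0 0 0 0.2;0.69 0 0 0 0.3;0.69 0 0 0 0.4;0.69 0 0 0 0.5;0.69 0 0 0 0.6;0.69 0 0 0 0.7;0.69 0 0 0 0.8;0.69 0 0 0 0.9;0.69 0 0 0 1.0;0.69 0 0 0 1.07;0.69 0 0 0 1.13;0.69 0 0 0 1.13;0.69 0 0 0 1.13"

```text
time: 5.17
tool_pos: [0.5095, 0.249, 0.173]
ee_rot: [3.14, -0.007, -0.037]
wrist_force: [3.0, -3.3, 1.0]
width: 0.0146
```

>>> servo_tool:
  series: "0.55 0 0 0 0;0.36 0 0 0 0;0.36 0 0 0 0;0.36 0 0 -4 0;0.36 0 0 -8 0;0.36 -5 0 -12 0;0.36 -7 0 -13 0;0.36 -7 0 -13 0;0.36 -7 0 -13 0;0.36 -7 0 -13 0"

```text
time: 6.0
tool_pos: [0.437, 0.2531, 0.2999]
ee_rot: [3.142, -0.0, -0.036]
wrist_force: [0.8, 0.2, -0.8]
width: 0.0302
```

Run:
```python
from h import *
o=robot.get_obs();print(o['time'],o['tool_pos'],o['ee_rot'],o['width'],o['wrist_force'])
p,d,K,T=shot("wrist");np.savez("w4",p=p,d=d,K=K,T=T)
save("w4.png",np.clip(cv2.resize(p,(800,600),interpolation=cv2.INTER_CUBIC)*1.4,0,255).astype(np.uint8))
```

```text
6.0 [0.43698852 0.25313677 0.29993538] [ 3.14152517e+00 -1.54262042e-04 -3.55521388e-02] 0.030219883588138274 [ 0.78070034  0.17820995 -0.79902549]
```

View pics/w4.png

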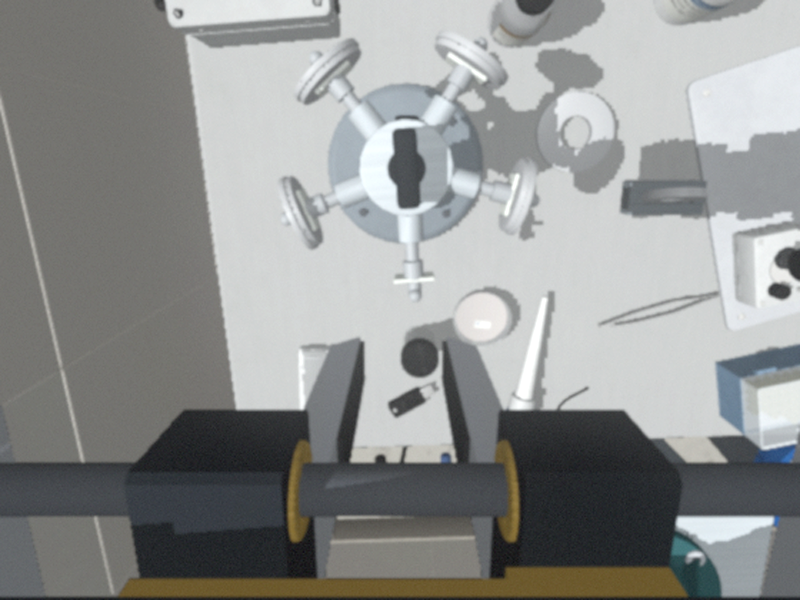

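The hook now points forward and covers the mark: tip at (416,296), keeper (414,280), knob (404,128) to (410,207), base screws (365,211) and (446,213). I'll compute the angle against the base screws and refine the ring location from w1/w2/w4.

Run:
```python
from h import *
z=np.load("w4.npz");p,K,T=z['p'],z['K'],z['T'];s=.7
R_=lambda a,h:ray((a[0]*s-.15,a[1]*s-.15),K,T,h)[:2]
A=R_((365,211),.014);B=R_((446,213),.014);print("screws",A,B,"front angle off -x deg",np.degrees(np.arctan2(*( (A-B)[[0,1]]*[1,1]))))
print("base l/r",R_((328,163),.014),R_((484,163),.014))
k=[R_(a,.185) for a in((404,128),(410,207))];t=R_((416,295),.154);kp=R_((414,280),.147);hub=R_((407,168),.158)
print("knob",k,"tip",t,"keeper",kp,"hub",hub)
for n,v in(("knob",k[1]-k[0]),("tip-hub",t-hub)): print(n,np.degrees(np.arctan2(v[1],-v[0])))
# ring
for n in("w2","w4"):
    z=np.load(n+".npz");P=cloud(z['d'],z['K'],z['T']);g=z['p'].astype(int).mean(-1)
    m=(abs(P[...,0]-.475)<.04)&(abs(P[...,1]-.01)<.05)&(P[...,2]>.040)&(P[...,2]<.07)
    q=P[m];r=cv2.minAreaRect((q[:,:2]*1000).astype(np.float32))
    print(n,m.sum(),"ring top rect",np.round(r[0],1),np.round(r[1],1),round(r[2],1),"zmax",np.percentile(q[:,2],[50,95]).round(4))
    v=np.polyfit(q[:,1],q[:,0],1);print("  line x=a*y+b",v.round(4),"y range",np.percentile(q[:,1],[2,98]).round(4))
    vv,uu=np.where(m);print("  px",uu.min(),uu.max(),vv.min(),vv.max())
```

```text
screws [0.46750268 0.28800757] [0.46297763 0.21236574] front angle off -x deg 3.4234691797209575
base l/r [0.5120216  0.31935514] [0.50701072 0.17713205]
knob [array([0.5291347 , 0.24985418]), array([0.4846588, 0.2478484])] tip [0.42232572 0.24526471] keeper [0.43124475 0.24621429] hub [0.50674255 0.24866016]
knob -2.582190308627145
tip-hub -2.303330233583225
w2 203 ring top rect [476.   12.8] [47.7  9.8] 87.8 zmax [0.0527 0.0567]
  line x=a*y+b [0.0046 0.4765] y range [-0.0083  0.0345]
  px 409 444 159 165
w4 291 ring top rect [476.1  12. ] [45.9 10.5] 88.0 zmax [0.0518 0.0567]
  line x=a*y+b [0.01   0.4761] y range [-0.0077  0.0339]
  px 456 494 131 139
```

The screws put the front at +3.4° and the hook is at -2.4°, so it's about 6° short. That's within tolerance, but I'll correct it with a small extra turn.

>>> servo_tool:
  series: "0.36 4 0 3 -0.07;0.36 7 0 6 -0.07;0.36 7 0 8 -0.07;0.36 7 0 10 -0.07;0.36 7 0 13 -0.07;0.36 7 0 13 -0.07;0.6 7 0 13 -0.07;0.69 7 0 13 -0.07;0.69 7 0 13 -0.07;0.69 7 0 13 0;0.69 7 0 13 0.06;0.69 7 0 13 0.105;0.69 7 0 13 0.105;0.69 7 0 13 0.105"

```text
time: 7.22
tool_pos: [0.5083, 0.249, 0.1721]
ee_rot: [3.14, -0.004, -0.141]
wrist_force: [1.2, -5.2, -0.4]
width: 0.0151
```

>>> servo_tool:
  series: "0.55 0 0 0 0;0.36 0 0 0 0;0.36 0 0 0 0;0.36 0 0 -4 0;0.36 0 0 -8 0;0.36 -5 0 -12 0;0.36 -7 0 -13 0;0.36 -7 0 -13 0;0.36 -7 0 -13 0;0.36 -7 0 -13 0"

```text
time: 8.05
tool_pos: [0.4377, 0.2606, 0.3003]
ee_rot: [-3.141, -0.001, -0.14]
wrist_force: [-0.6, -0.3, -0.1]
width: 0.0298
```

Run:
```python
from h import *
o=robot.get_obs();print(o['time'],o['tool_pos'],o['ee_rot'],o['width'],o['wrist_force'])
p,d,K,T=shot("wrist");np.savez("w5",p=p,d=d,K=K,T=T)
c=cv2.resize(p[40:220,200:440],(800,600),interpolation=cv2.INTER_CUBIC)
save("w5.png",np.clip(c*1.4,0,255).astype(np.uint8))
```

```text
8.05 [0.43769245 0.26059441 0.30026005] [-3.14115219e+00 -6.76252427e-04 -1.40195039e-01] 0.029794561388360792 [-0.60108785 -0.25066433 -0.08778092]
```

View pics/w5.png

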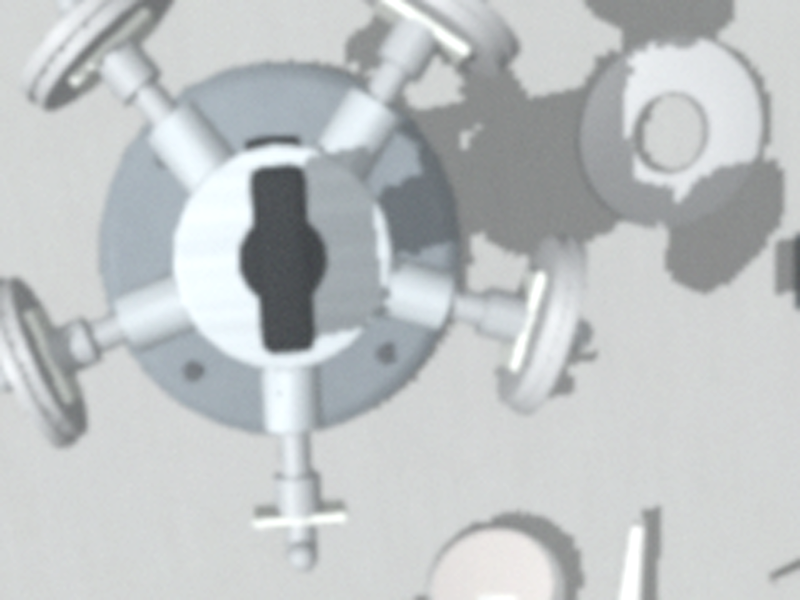

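The hook rod (290,400) runs midway between the base screws (193,371) and (387,353). Keeper centre is (299,516), tip (302,555), knob (278,168) to (287,350). Now the exact numbers.

Run:
```python
from h import *
z=np.load("w5.npz");p,K,T=z['p'],z['K'],z['T']
R_=lambda a,h:ray((200+a[0]*.3-.35,40+a[1]*.3-.35),K,T,h)[:2]
A=R_((193,371),.014);B=R_((387,353),.014);v=A-B;print("front",np.degrees(np.arctan2(v[0],v[1])))
hub=R_((281,257),.158);t=R_((302,555),.155);kp=R_((299,517),.148);k0=R_((278,168),.185);k1=R_((287,350),.185)
print("hub",hub,"knob mid",(k0+k1)/2,"tip",t,"kp",kp)
for n,v in(("knob",k1-k0),("tip-hub",t-hub),("kp-hub",kp-hub)): print(n,np.degrees(np.arctan2(v[1],-v[0])).round(2),np.hypot(*v).round(4))
P=cloud(z['d'],K,T)
m=(abs(P[...,0]-.475)<.04)&(abs(P[...,1]-.01)<.05)&(P[...,2]>.042)&(P[...,2]<.07);q=P[m]
if m.sum()>50:
    r=cv2.minAreaRect((q[:,:2]*1000).astype(np.float32));print("ring",np.round(r[0],1),np.round(r[1],1),r[2])
# rod height: depth of rod (top of rod = rod+4.5), collar
for a in((302,555),(296,490),(290,400),(278,200),(283,320),(230,300)):
    u,w=int(200+a[0]*.3),int(40+a[1]*.3);print(a,np.median(P[w-1:w+2,u-1:u+2].reshape(-1,3),0).round(4))
```

```text
front 2.7568393379497356
hub [0.50731755 0.249465  ] knob mid [0.50661979 0.24932112] tip [0.42280161 0.25501607] kp [0.43258937 0.25443079]
knob 4.99 0.0439
tip-hub 3.76 0.0847
kp-hub 3.8 0.0749
ring [476.3  12.2] [45.1 10.1] 88.3718490600586
(302, 555) [0.4234 0.2552 0.1564]
(296, 490) [0.4415 0.2546 0.1544]
(290, 400) [0.4679 0.252  0.1558]
(278, 200) [0.5208 0.2485 0.1856]
(283, 320) [0.4922 0.2517 0.1853]
(230, 300) [0.4976 0.2646 0.1586]
```

The hook is at +3.8° and the front at +2.8 to 3.4°, so it's aligned. The tip top by depth (0.1564) also gives rod height 0.147. I'll check by touching the knob top lightly with closed fingers.

>>> servo_tool:
  series: "1 4 0 0 0;1 7 0 3 0;1 7 0 6 0;1 7 0 9 0;1 7 0 11 0;1 7 0 11.2 0;1 7 0 11.2 0;1 7 0 11.2 0"

```text
time: 8.77
tool_pos: [0.5068, 0.2498, 0.1862]
ee_rot: [3.14, 0.003, -0.142]
wrist_force: [0.5, 0.1, 0.7]
width: 0.0002
```

>>> servo_tool:
  series: "1 0 0 0.1 0;1 0 0 0.15 0;1 0 0 0.2 0;1 0 0 0.2 0"

```text
time: 9.1
tool_pos: [0.507, 0.2505, 0.1866]
ee_rot: [-3.141, -0.0, -0.141]
wrist_force: [-0.8, 0.1, -0.3]
width: 0.0006
```

>>> servo_tool:
  series: "1 0 0 0.05 0;1 0 0 0.1 0;1 0 0 0.1 0"

```text
time: 9.35
tool_pos: [0.5069, 0.2505, 0.1855]
ee_rot: [-3.142, -0.0, -0.141]
wrist_force: [0.1, 0.4, -0.1]
width: 0.0007
```

>>> servo_tool:
  series: "1 0 0 0.05 0;1 0 0 0.1 0;1 0 0 0.1 0"

```text
time: 9.6
tool_pos: [0.5069, 0.2504, 0.1843]
ee_rot: [3.141, 0.0, -0.141]
wrist_force: [-0.3, -0.1, 0.5]
width: 0.0006
```

>>> servo_tool:
  series: "1 0 0 0.05 0;1 0 0 0.05 0;1 0 0 0.05 0"

```text
time: 9.85
tool_pos: [0.5069, 0.2504, 0.1839]
ee_rot: [3.141, 0.0, -0.141]
wrist_force: [-0.7, -0.5, 0.4]
width: 0.0005
```

>>> servo_tool:
  series: "1 0 0 0.05 0;1 0 0 0.05 0;1 0 0 0.05 0"

```text
time: 10.1
tool_pos: [0.5069, 0.2504, 0.1834]
ee_rot: [3.141, 0.0, -0.141]
wrist_force: [0.6, -0.4, -0.7]
width: 0.0004
```

>>> servo_tool:
  series: "1 0 0 0.05 0;1 0 0 0.05 0;1 0 0 0.05 0"

```text
time: 10.35
tool_pos: [0.5069, 0.2504, 0.1829]
ee_rot: [3.141, 0.0, -0.141]
wrist_force: [-0.2, 0.6, 0.2]
width: 0.0007
```

>>> servo_tool:
  series: "1 0 0 0.05 0;1 0 0 0.05 0;1 0 0 0.05 0"

```text
time: 10.6
tool_pos: [0.5069, 0.2504, 0.1824]
ee_rot: [3.141, 0.0, -0.141]
wrist_force: [-0.2, 0.4, -0.2]
width: 0.0007
```

>>> servo_tool:
  series: "1 0 0 0.05 0;1 0 0 0.05 0;1 0 0 0.05 0"

```text
time: 10.85
tool_pos: [0.5069, 0.2504, 0.1819]
ee_rot: [3.141, 0.0, -0.141]
wrist_force: [0.0, 0.2, -0.0]
width: 0.0003
```

>>> servo_tool:
  series: "1 0 0 0.05 0;1 0 0 0.05 0;1 0 0 0.05 0"

```text
time: 11.1
tool_pos: [0.507, 0.2504, 0.1815]
ee_rot: [3.142, -0.0, -0.141]
wrist_force: [-0.4, -0.2, 0.2]
width: 0.0006
```

>>> servo_tool:
  series: "1 0 0 0.05 0;1 0 0 0.05 0;1 0 0 0.05 0"

```text
time: 11.35
tool_pos: [0.507, 0.2505, 0.1815]
ee_rot: [-3.141, -0.001, -0.141]
wrist_force: [-0.5, -0.4, 3.0]
width: 0.0006
```

>>> servo_tool:
  series: "1 0 0 0.05 0;1 0 0 0.05 0;1 0 0 0.05 0"

```text
time: 11.6
tool_pos: [0.5071, 0.2505, 0.1814]
ee_rot: [-3.141, -0.001, -0.141]
wrist_force: [-2.1, -0.7, 5.1]
width: 0.0005
```

Contact is at TCP z = 0.1815, so the rod axis is really at about 0.1435. The wrist camera reads about 3.5 mm high there, and the top camera's 0.181 agreed with the touch. Next: lift and hover over the ring.

>>> servo_tool:
  series: "1 0 0 -4 0;0.36 0 0 -8 0;0.36 0 4 -8 -0.12;0.36 0.3 8 -8 -0.24;0.36 0.3 12 -8 -0.36;0.36 0.3 16 -8 -0.48;0.36 0.3 20 -6 -0.6;0.36 0.3 24 -4 -0.72;0.36 0.3 24 -2 -0.84;0.36 0.3 24 0 -0.96;0.36 0.3 24 2 -1.08;0.36 0.3 24 4 -1.2;0.36 0.3 24 6 -1.32;0.36 0.3 24 7 -1.44;0.36 0.3 24 8 -1.56;0.36 0.3 24 8 -1.69;0.36 0.3 24 8 -1.69;0.36 0.3 24 8 -1.69;0.36 0.3 24 8 -1.69"

```text
time: 13.18
tool_pos: [0.4764, 0.0124, 0.1006]
ee_rot: [3.141, 0.0, 1.546]
wrist_force: [0.4, -0.4, 0.3]
width: 0.03
```

Run:
```python
from h import *
o=robot.get_obs();print(o['time'],o['tool_pos'],o['ee_rot'],o['width'],o['wrist_force'])
p,d,K,T=shot("wrist");np.savez("w6",p=p,d=d,K=K,T=T)
P=cloud(d,K,T);m=(abs(P[...,0]-.475)<.03)&(abs(P[...,1]-.012)<.04)&(P[...,2]>.046)&(P[...,2]<.065);q=P[m]
print(m.sum());r=cv2.minAreaRect((q[:,:2]*1000).astype(np.float32));print(np.round(r[0],1),np.round(r[1],1),r[2],np.percentile(q[:,1],[1,99]),q[:,2].max())
v,u=np.where(m);print(u.min(),u.max(),v.min(),v.max())
c=cv2.resize(p,(800,600),interpolation=cv2.INTER_CUBIC);save("w6.png",np.clip(c*1.4,0,255).astype(np.uint8))
```

```text
13.1833 [0.47637061 0.01236831 0.10060316] [3.14103596e+00 8.90046169e-05 1.54621848e+00] 0.02997629584689521 [ 0.39127833 -0.38750388  0.27974752]
676
[476.7  10.7] [41.6  9.2] 88.42366790771484 [-0.00879292  0.03023096] 0.058433092019098604
277 290 196 252
```

View pics/w6.png

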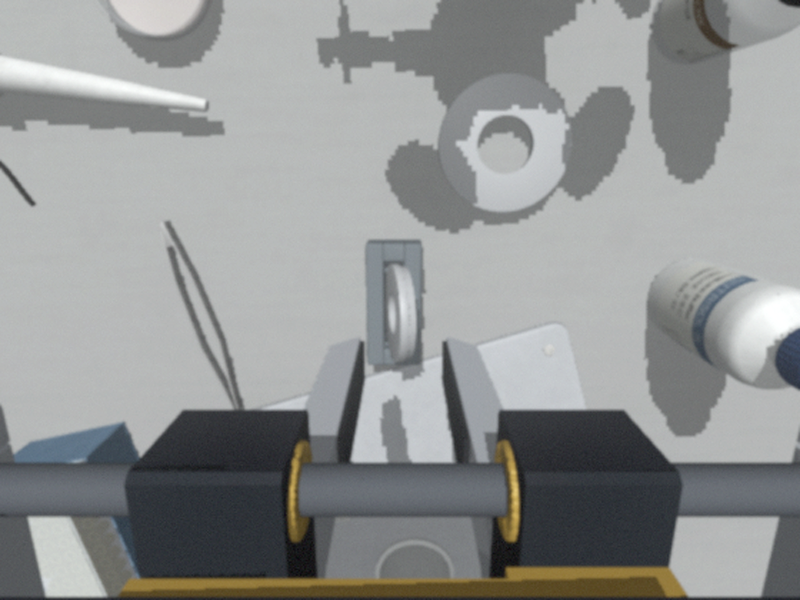

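The ring at (400,312) is centred between the open fingers and much smaller than the flat decoy at (505,142). I'll pin the y-centre via the cradle ends at (395,240) and (392,363), then grasp.

Run:
```python
from h import *
z=np.load("w6.npz");p,K,T=z['p'],z['K'],z['T'];P=cloud(z['d'],K,T);print(P[178:250:8,268,:].round(3).tolist())
for h in(.018,.0215):
    a,b=[ray((u*.7-.15,v*.7-.15),K,T,h)[:2] for u,v in((395,240),(392,363))];print(h,a,b,(a+b)/2,np.hypot(*(a-b)))
# ring silhouette ends: fit sphere-free: tangent rays in y-z plane to circle r=.026 centre z=.030(+.0035)
from scipy.optimize import brentq
C=T[:3,3]
def tang(v,dz):
    r=T[:3,:3]@np.linalg.inv(K)@np.array([400*.7,v*.7-.15,1]);n=np.array([-r[2],r[1]])/np.hypot(r[1],r[2])
    return lambda y:(y-C[1])*n[0]+(.03+dz-C[2])*n[1]
for dz in(0,.0035):
    for v,s in((262,1),(364,-1)):
        f=tang(v,dz);print(dz,v,[round(brentq(lambda y:f(y)-k*.026,-.1,.1),4) for k in(1,-1)])
```

```text
[[0.466, 0.04, 0.02], [0.465, 0.033, 0.018], [0.465, 0.027, 0.02], [0.465, 0.021, 0.019], [0.465, 0.014, 0.02], [0.464, 0.007, 0.019], [0.464, 0.0, 0.018], [0.464, -0.006, 0.019], [0.464, -0.013, 0.019]]
0.018 [0.47219041 0.04709321] [ 0.46846496 -0.0236569 ] [0.47032769 0.01171815] 0.070848123183525
0.0215 [0.47225769 0.04763146] [ 0.46858175 -0.02217847] [0.47041972 0.0127265 ] 0.06990664481660193
0 262 [0.0639, 0.0109]
0 364 [0.009, -0.0475]
0.0035 262 [0.0646, 0.0116]
0.0035 364 [0.0105, -0.046]
```

>>> servo_tool:
  series: "0.36 -0.1 0 2 0;0.36 -0.1 0 4 0;0.36 -0.1 0 5.2 0;0.36 -0.1 0 5.2 0;0.36 -0.1 0 5.2 0;0.7 -0.1 0 5.2 0;1 -0.1 0 5.2 0;1 -0.1 0 5.2 0;1 -0.1 0 5.2 0;1 -0.1 0 5.2 0;1 -0.1 0 5.2 0"

```text
time: 14.15
tool_pos: [0.4767, 0.0113, 0.0491]
ee_rot: [3.14, 0.0, 1.549]
wrist_force: [2.0, -0.9, 0.8]
width: 0.0068
```

The grip holds (width 6.8 mm, ring centre about 18.5–19 mm below the TCP). I'll lift and carry it to the pre-insert point, 115 mm in front of the axis along the hook.

>>> servo_tool:
  series: "1 0 0 -3 0;1 0 0 -6 0;1 0 0 -10 0;1 0 0 -14 0;1 0 0 -18.6 0;1 0 -3 -18.6 0;1 2 -6 -18.6 0;1 5 -9 -18.6 0;1 9 -9 -18.6 0.044;1 13 -9 -18.6 0.044;1 17 -9 -18.6 0.044;1 21 -9 -18.6 0.044;1 24.4 -9 -18.6 0.044;1 24.4 -9 -18.6 0.044;1 24.4 -9 -15 0.044;1 24.4 -9 -12.5 0.044;1 24.4 -9 -11.6 0.044;1 24.4 -9 -11.6 0.044;1 24.4 -9 -11.6 0.044;1 24.4 -9 -11.6 0.044"

```text
time: 15.82
tool_pos: [0.3925, 0.2574, 0.1664]
ee_rot: [3.139, -0.001, 1.504]
wrist_force: [0.2, 0.5, 0.2]
width: 0.007
```

Run:
```python
from h import *
o=robot.get_obs();print(o['time'],o['tool_pos'],o['ee_rot'],o['width'],o['wrist_force'])
p,d,K,T=shot("wrist");np.savez("w7",p=p,d=d,K=K,T=T)
c=cv2.resize(p[120:330,140:420],(800,600),interpolation=cv2.INTER_CUBIC);save("w7.png",np.clip(c*1.5,0,255).astype(np.uint8))
```

```text
15.8167 [0.39253183 0.25736842 0.16638782] [ 3.13880339e+00 -1.49335157e-03  1.50408792e+00] 0.007023770350042817 [0.18747325 0.5428331  0.16840857]
```

View pics/w7.png

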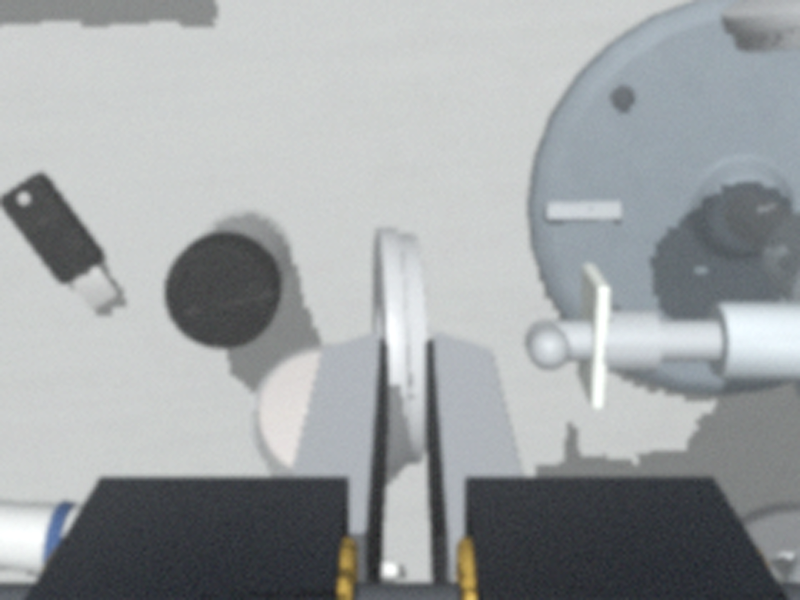

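The ring is held square at (400,340), with the hook parallel to its axis and the tip at (548,345), keeper at (597,335). I'll compute the lateral offset of ring and tip from this view.

Run:
```python
from h import *
from scipy.optimize import brentq
z=np.load("w7.npz");K,T=z['K'],z['T'];P=cloud(z['d'],K,T);s=.35
px=lambda a:(140+a[0]*s-.3,120+a[1]*s-.3)
ys=np.array([-np.sin(1.504-np.pi/2),np.cos(1.504-np.pi/2)]) # not used
for dz in(0,.0035):
    t=ray(px((548,345)),K,T,.150+dz);kp=ray(px((597,335)),K,T,.147+dz);rod=ray(px((660,341)),K,T,.148+dz)
    C=T[:3,3];r=T[:3,:3]@np.linalg.inv(K)@np.array([*px((395,230)),1]);n=np.array([-r[2],r[1]])/np.hypot(r[1],r[2])
    f=lambda y:(y-C[1])*n[0]+(.147+dz-C[2])*n[1]
    print(dz,"tip",t.round(4),"keeper",kp.round(4),"rod",rod.round(4),"ring y",[round(brentq(lambda y:f(y)-k*.026,.1,.4),4) for k in(1,-1)])
for a in((548,345),(660,341),(400,300),(400,260),(760,335)):
    u,v=np.round(px(a)).astype(int);print(a,np.median(P[v-1:v+2,u-1:u+2].reshape(-1,3),0).round(4))
m=(abs(P[...,0]-.3925)<.012)&(P[...,2]>.125)&(P[...,2]<.165)&(P[...,1]>.262);q=P[m];print(m.sum(),q[:,0].mean(),q[:,1].max())
# circle fit outer rim points
from scipy.optimize import least_squares
e=q[q[:,1]>.265];fr=least_squares(lambda v:np.hypot(e[:,1]-v[0],e[:,2]-v[1])-.026,[.257,.15],loss='soft_l1',f_scale=.001);print("rim fit y,z",fr.x.round(4),len(e),np.std(fr.fun).round(4))
```

```text
0 tip [0.4217 0.256  0.15  ] keeper [0.4327 0.2564 0.147 ] rod [0.446  0.2545 0.148 ] ring y [0.3093, 0.2557]
0.0035 tip [0.4213 0.2573 0.1535] keeper [0.4321 0.2577 0.1505] rod [0.4451 0.2559 0.1515] ring y [0.3101, 0.2566]
(548, 345) [0.421  0.2577 0.1533]
(660, 341) [0.446  0.2552 0.149 ]
(400, 300) [0.3917 0.2733 0.1667]
(400, 260) [0.392  0.2788 0.1585]
(760, 335) [0.4656 0.2559 0.1526]
409 0.39062008151489175 0.2825493425397648
rim fit y,z [0.2543 0.1483] 396 0.003
```

Ring centre and tip agree laterally (y about 0.2566 against 0.257). I'll advance along the hook in small steps, watching the force.

>>> servo_tool:
  series: "1 0.02 0.5 0 0;1 0.04 1 0 0;1 0.06 1.5 0 0;1 0.08 1.9 0 0;1 0.08 1.9 0 0;1 0.08 1.9 0 0"

```text
time: 16.37
tool_pos: [0.4107, 0.2568, 0.1643]
ee_rot: [-3.141, 0.0, 1.504]
wrist_force: [-1.1, 1.0, -0.3]
width: 0.0073
```

>>> servo_tool:
  series: "1 0 0 -0.07 0;1 0 0.1 -0.07 0;1 0.01 0.2 -0.07 0;1 0.01 0.3 -0.07 0;1 0.02 0.4 -0.07 0;1 0.02 0.4 -0.07 0;1 0.02 0.4 -0.07 0"

```text
time: 16.95
tool_pos: [0.4145, 0.2568, 0.1651]
ee_rot: [-3.142, 0.0, 1.505]
wrist_force: [-0.4, -0.6, -0.7]
width: 0.0072
```

>>> servo_tool:
  series: "1 0 0.1 0 0;1 0.01 0.2 0 0;1 0.01 0.3 0 0;1 0.01 0.3 0 0;1 0.01 0.3 0 0"

```text
time: 17.37
tool_pos: [0.4175, 0.2567, 0.1651]
ee_rot: [-3.142, 0.0, 1.505]
wrist_force: [0.7, -0.8, -0.3]
width: 0.0071
```

>>> servo_tool:
  series: "1 0 0.1 0 0;1 0.01 0.2 0 0;1 0.01 0.3 0 0;1 0.01 0.3 0 0;1 0.01 0.3 0 0"

```text
time: 17.78
tool_pos: [0.4206, 0.2566, 0.1651]
ee_rot: [-3.142, 0.0, 1.505]
wrist_force: [0.1, -0.4, -1.1]
width: 0.0069
```

The ring is past the tip's outer end without contact, so the tip is inside the hole. On to the keeper.

>>> servo_tool:
  series: "1 0 0.1 0 0;1 0.01 0.2 0 0;1 0.01 0.3 0 0;1 0.01 0.4 0 0;1 0.02 0.5 0 0;1 0.02 0.5 0 0;1 0.02 0.5 0 0"

```text
time: 18.37
tool_pos: [0.4255, 0.2565, 0.1651]
ee_rot: [-3.142, 0.0, 1.505]
wrist_force: [-0.0, -0.1, -0.5]
width: 0.0071
```

>>> servo_tool:
  series: "1 0 0.1 0 0;1 0.01 0.2 0 0;1 0.01 0.3 0 0;1 0.01 0.4 0 0;1 0.01 0.4 0 0;1 0.01 0.4 0 0"

```text
time: 18.87
tool_pos: [0.4296, 0.2563, 0.1651]
ee_rot: [-3.142, 0.0, 1.505]
wrist_force: [-0.8, -0.8, -0.6]
width: 0.0072
```

>>> servo_tool:
  series: "1 0 0.1 0 0;1 0.01 0.2 0 0;1 0.01 0.3 0 0;1 0.01 0.4 0 0;1 0.01 0.4 0 0;1 0.01 0.4 0 0"

```text
time: 19.37
tool_pos: [0.4333, 0.2561, 0.1651]
ee_rot: [-3.141, 0.0, 1.505]
wrist_force: [-2.9, -0.5, 0.5]
width: 0.0072
```

The force of about 2.9 N matches the keeper spring at about 5 mm. One more millimetre in, then lower.

>>> servo_tool:
  series: "1 0 0.1 0 0;1 0 0.1 0.05 0;1 0 0.1 0.1 0;1 0 0.1 0.15 0;1 0 0.1 0.2 0;1 0 0.1 0.2 0;1 0 0.1 0.2 0"

```text
time: 19.95
tool_pos: [0.4344, 0.2561, 0.1631]
ee_rot: [-3.142, -0.0, 1.505]
wrist_force: [-2.9, -0.2, 0.8]
width: 0.0072
```

>>> servo_tool:
  series: "1 0 0 0.05 0;1 0 0 0.1 0;1 0 0 0.15 0;1 0 0 0.2 0;1 0 0 0.25 0;1 0 0 0.3 0;1 0 0 0.3 0;1 0 0 0.3 0"

```text
time: 20.62
tool_pos: [0.4345, 0.256, 0.16]
ee_rot: [-3.141, 0.0, 1.505]
wrist_force: [-2.2, 0.6, 0.5]
width: 0.0074
```

>>> servo_tool:
  series: "1 0 0 0.05 0;1 0 0 0.1 0;1 0 0 0.15 0;1 0 0 0.2 0;1 0 0 0.2 0;1 0 0 0.2 0"

```text
time: 21.12
tool_pos: [0.4345, 0.256, 0.158]
ee_rot: [-3.142, 0.0, 1.505]
wrist_force: [-3.2, 0.2, 0.6]
width: 0.0069
```

>>> servo_tool:
  series: "1 0 0 0.05 0;1 0 0 0.1 0;1 0 0 0.1 0;1 0 0 0.1 0"

```text
time: 21.45
tool_pos: [0.4346, 0.2561, 0.1575]
ee_rot: [3.141, -0.0, 1.505]
wrist_force: [-3.1, -0.1, 2.4]
width: 0.0068
```

The ring is seated on the rod (upward 2.4 N at z 0.1575). I'll ease it back toward the tip, then release and rise.

>>> servo_tool:
  series: "1 0 -0.05 0 0;1 0 -0.1 0 0;1 0 -0.15 0 0;1 0 -0.2 0 0;1 0 -0.25 0 0;1 0 -0.25 0 0;1 0 -0.25 0 0"

```text
time: 22.03
tool_pos: [0.4322, 0.2562, 0.1573]
ee_rot: [3.141, -0.0, 1.505]
wrist_force: [-1.3, 0.6, 2.8]
width: 0.007
```

>>> servo_tool:
  series: "0.8 0 0 0 0;0.7 0 0 0 0;0.57 0 0 0 0;0.57 0 0 0 0;0.57 0 0 0 0;0.57 0 0 0 0"

```text
time: 22.53
tool_pos: [0.432, 0.2561, 0.1569]
ee_rot: [-3.141, 0.0, 1.505]
wrist_force: [0.9, 0.6, -0.1]
width: 0.0202
```

>>> servo_tool:
  series: "0.57 0 0 -0.5 0;0.57 0 0 -1 0;0.57 0 0 -2 0;0.57 0 0 -4 0;0.57 0 0 -7 0;0.57 0 0 -10 0;0.57 -3 -3 -13 0;0.57 -6 -6 -15 0;0.57 -6 -6 -15 0;0.57 -6 -6 -15 0;0.57 -6 -6 -15 0"

```text
time: 23.45
tool_pos: [0.3685, 0.2004, 0.3089]
ee_rot: [3.138, -0.002, 1.504]
wrist_force: [-0.5, 0.9, -0.5]
width: 0.0205
```

Run:
```python
from h import *
o=robot.get_obs();print(o['time'],o['tool_pos'],o['ee_rot'],o['width'],o['wrist_force'])
p,d,K,T=shot("wrist");np.savez("w8",p=p,d=d,K=K,T=T)
P=cloud(d,K,T)
m=(np.hypot(P[...,0]-.431,P[...,1]-.2545)<.035)&(P[...,2]>.12)&(P[...,2]<.175)&(P[...,0]<.442);q=P[m];v,u=np.where(m)
print(m.sum(),q.min(0).round(4),q.max(0).round(4),u.min(),u.max(),v.min(),v.max())
c=p[max(0,v.min()-75):v.max()+75,max(0,u.min()-100):u.max()+100];f=min(800/c.shape[1],600/c.shape[0]);c=cv2.resize(c,None,fx=f,fy=f,interpolation=cv2.INTER_CUBIC);print(c.shape,f,u.min()-100,v.min()-75)
save("w8.png",np.clip(c*1.4,0,255).astype(np.uint8))
```

```text
23.45 [0.36848635 0.20039794 0.30887052] [ 3.13767488e+00 -1.90594776e-03  1.50429599e+00] 0.02050252581331994 [-0.4711299   0.94623312 -0.51156864]
1005 [0.417  0.2295 0.12  ] [0.4419 0.2806 0.1661] 328 355 104 157
(600, 671, 3) 2.955665024630542 228 29
```

The viewer's limit of 12 pictures is reached, so the last checks are numeric: ring pose and hook direction from depth.

Run:
```python
from h import *
z=np.load("w8.npz");P=cloud(z['d'],z['K'],z['T']);p=z['p'].astype(int)
kn=(np.hypot(P[...,0]-.507,P[...,1]-.2495)<.03)&(P[...,2]>.175)&(P[...,2]<.195)&(p.mean(-1)<90);q=P[kn]
r=cv2.minAreaRect((q[:,:2]*1000).astype(np.float32));c=q[:,:2].mean(0);w=np.linalg.svd(q[:,:2]-c,full_matrices=False)[2][0];w*=-np.sign(w[0])
print("knob",kn.sum(),np.round(r[0],1),np.round(r[1],1),"dir deg",np.degrees(np.arctan2(w[1],-w[0])).round(2))
m=(abs(P[...,0]-.431)<.012)&(abs(P[...,1]-.2555)<.028)&(P[...,2]>.115)&(P[...,2]<.172)
for lo,hi in((-.028,-.012),(-.012,-.006),(.006,.012),(.012,.028)):
    s=P[m&(P[...,1]-.2555>lo)&(P[...,1]-.2555<hi)]
    if len(s): print(lo,hi,len(s),"x",np.percentile(s[:,0],[5,50,95]).round(4),"z",s[:,2].min().round(4),s[:,2].max().round(4))
t=P[m&(P[...,2]>.160)];print("rim top x",t[:,0].mean().round(4),t[:,0].min().round(4),t[:,0].max().round(4),len(t),"y",t[:,1].mean().round(4))
for a in(.12,.13,.14,.15,.16):
    s=P[m&(abs(P[...,2]-a)<.004)&(abs(P[...,1]-.2555)>.008)];print(a,len(s),s[:,0].min().round(4) if len(s) else '',np.median(s[:,0]).round(4) if len(s) else '')
for y in range(0): pass
# cradle empty?
p2,d2,K2,T2=shot("top");Q=cloud(d2,K2,T2);print("cradle z",np.percentile(Q[214:227,255:284,2],[50,98]).round(3))
m2=(abs(Q[...,0]-.431)<.02)&(abs(Q[...,1]-.2555)<.03)&(Q[...,2]>.11)&(Q[...,2]<.175);s=Q[m2];print("top cam ring",m2.sum(),s.mean(0).round(4),s.max(0).round(4)) if m2.any() else 0
o=robot.get_obs();print(o['time'],o['wrist_force'])
```

```text
knob 848 [505.7 249.4] [13.1 45.7] dir deg 3.52
-0.028 -0.012 212 x [0.4217 0.4247 0.4319] z 0.1177 0.1618
-0.012 -0.006 139 x [0.4218 0.4261 0.4394] z 0.1162 0.1647
0.006 0.012 128 x [0.4231 0.4271 0.4343] z 0.1152 0.1639
0.012 0.028 216 x [0.4241 0.4271 0.434 ] z 0.1178 0.1619
rim top x 0.43 0.4257 0.4347 244 y 0.255
0.12 35 0.4211 0.422
0.13 79 0.4216 0.4241
0.14 74 0.4224 0.4253
0.15 130 0.4238 0.4266
0.16 190 0.4252 0.4294
cradle z [0.015 0.02 ]
top cam ring 169 [0.4316 0.2458 0.1457] [0.4509 0.2655 0.1633]
23.55 [0.02730163 0.37577311 0.60363755]
```

```bash
cat > fit.py <<'E'
from h import *
def fit(n):
    z=np.load(n+".npz");P=cloud(z['d'],z['K'],z['T'])
    m=(abs(P[...,0]-.429)<.010)&(abs(P[...,1]-.2555)<.027)&(abs(P[...,1]-.2555)>.007)&(P[...,2]>.112)&(P[...,2]<.163)
    q=P[m];A=np.c_[q[:,1]-.2555,q[:,2]-.1445,np.ones(len(q))];w=np.ones(len(q))
    for _ in range(30):
        x=np.linalg.lstsq(A*w[:,None],q[:,0]*w,rcond=None)[0];e=q[:,0]-A@x;w=1/np.sqrt(1+(e/.0008)**2)
    print(n,len(q),"dx/dy,dx/dz,x0",x.round(4),"inl",(abs(e)<.001).sum())
E
python3 -c "
from fit import *
fit('w8')"
```

```text
w8 638 dx/dy,dx/dz,x0 [0.0656 0.1263 0.4253] inl 407
```

>>> servo_tool:
  series: "0.57 4 0 0 0;0.57 6 7 0 0.1;0.57 6 10 0 0.2;0.57 6 13 0 0.3;0.57 6 13 0 0.4;0.57 6 13 0 0.5;0.57 6 13 0 0.6;0.57 6 13 0 0.7;0.57 6 13 0 0.8;0.57 6 13 0 0.9;0.57 6 13 0 1;0.57 6 13 0 1.1;0.57 6 13 0 1.2;0.57 6 13 0 1.3;0.57 6 13 0 1.4;0.57 6 13 0 1.5;0.57 6 13 0 1.5;0.57 6 13 0 1.5"

```text
time: 25.05
tool_pos: [0.5021, 0.2521, 0.3051]
ee_rot: [3.14, 0.003, 0.008]
wrist_force: [-0.5, 0.3, 0.3]
width: 0.0204
```

Run:
```python
from fit import *
o=robot.get_obs();print(o['time'],o['tool_pos'],o['ee_rot'])
p,d,K,T=shot("wrist");np.savez("w9",p=p,d=d,K=K,T=T);fit("w9")
P=cloud(d,K,T)
t=P[(abs(P[...,0]-.431)<.02)&(abs(P[...,1]-.2555)<.012)&(P[...,2]>.159)&(P[...,2]<.172)];print("rim top",len(t),t.mean(0).round(4),t.min(0).round(4),t.max(0).round(4))
a=[]
# other rings' rims: radius of top points at z>.159
for k in range(5):
    th=np.pi-np.radians(3.5)+k*2*np.pi/5;c=np.array([.5065,.2495])+.0765*np.array([np.cos(th),np.sin(th)])
    s=P[(np.hypot(P[...,0]-c[0],P[...,1]-c[1])<.02)&(P[...,2]>.159)&(P[...,2]<.172)]
    if len(s)>10: rr=(s[:,:2]-[.5065,.2495])@[np.cos(th),np.sin(th)];print(k,len(s),"radial",np.percentile(rr,[5,50,95]).round(4),"ztop",np.percentile(s[:,2],95).round(4))
kn=(np.hypot(P[...,0]-.507,P[...,1]-.2495)<.03)&(P[...,2]>.178)&(P[...,2]<.195);q=P[kn];c=q[:,:2].mean(0);w=np.linalg.svd(q[:,:2]-c,full_matrices=False)[2][0];w*=-np.sign(w[0]);print("knob",c,np.degrees(np.arctan2(w[1],-w[0])))
```

```text
25.05 [0.50205502 0.25205676 0.30514511] [3.14045229e+00 3.10911955e-03 7.79645905e-03]
w9 388 dx/dy,dx/dz,x0 [ 0.1078 -0.1688  0.4353] inl 120
rim top 205 [0.4312 0.2554 0.1623] [0.4262 0.2437 0.1591] [0.4355 0.2671 0.1657]
0 232 radial [0.0719 0.0759 0.0793] ztop 0.1644
1 269 radial [0.0724 0.0762 0.0798] ztop 0.165
2 309 radial [0.0726 0.0764 0.0799] ztop 0.165
3 302 radial [0.0727 0.0767 0.0801] ztop 0.1648
4 280 radial [0.0727 0.0766 0.08  ] ztop 0.1649
knob [0.50740981 0.24966954] 3.856350563865333
```

The ring's rim matches the four factory-hung rings in radius and height to about 0.5 mm, and the hook is at about 3.7° against a front of about 3°. The arm is clear, so I'm handing in.

```bash
python3 -c "
from bench import robot
print(robot.close_job())"
```

```text
the job is handed in; nothing more can be done
None
```

The spare ring hangs on the free hook, and I handed the job in at about 25 s of the 72 s limit. No verdict was reported.

**What I did:**
- **Carousel:** I turned it by the knob in two goes; the first fell about 6° short. The ring was still in its cradle both times.
- **Rod height:** I touched the knob top lightly (about 5 N), which put the hook rod about 143.5 mm above the work surface.
- **Ring:** I gripped it by its upper edge, passed it over the tip and pressed it about 6 mm into the keeper at about 3 N. I then lowered it until it sat on the rod (about 2.5 N), released it and backed the arm off.

**Last checks:**
- **Hook direction:** it reads 3.5–3.9°, and the base screws put the front at 2.8–3.4°, well within the 10° allowed.
- **Ring position:** its top rim is 75.9 mm from the axis, against 76.2–76.7 mm for the rings already hung, and its height matches theirs within 0.6 mm.
- **Cradle:** the depth readings show it empty.

**Disagreements and gaps:**
- **Camera height:** the wrist camera read about 3.5 mm too high compared with the touch, so I used the touched height.
- **Tilt:** a plane fit to the ring's face suggested about 0.13 rad from one view (the limit is 0.2), and a second view gave 0.17 rad the opposite way with few usable points. I put this down to depth noise, because the rim matches the other rings.
- **Not checked:** I had used up the picture views, so the hung ring was checked only by depth data. I did not re-measure the bottle or lens case, but nothing was commanded near them and no unexpected force showed.

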